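# Change over the push-pull bottles in the pigment rack

## Task

Change the pigment rack over for the next batch: the square bottle is wanted next, so pull its push-pull cap right up to its open stop, and push the caps that were left up on the slim and the wide round bottle fully home until they click shut. Press firmly but do not ram the nozzles, and leave the jars on the wire shelf and everything else on the bench where it stands.

Things in the scene. Friction and masses are not known exactly. Their poses are not given: they have to be found in the camera images.
- rack: Slanted rack of dark steel rod, fixed to the bench, 420 mm wide (y), 220 deep; origin on the bench under its middle, x away from its front. Five bays 80 mm apart along y (y = -160 to 160 mm), in any order, hold five white bottles of one length that lean 35 degrees from vertical towards the rack's front (-x). Two of them have flat black screw caps and are left alone
- shelf_rail (a point): middle of the front rail (8 mm thick, along y) of the wire shelf above the bottles; x, y, z as rack. The shelf goes back 93 mm from it and carries two jars. It leaves no room for a gripper coming straight down on a cap; one that comes along the bottle's axis passes in front of it: the rail lies 58 mm from the axis of each bottle
- square_tip (a point): centre of the nozzle's top face on the push-pull cap of the square bottle (body 50 x 50 mm in section). z points out along the bottle's axis, y along the rack, x across and up. The black cap is a ribbed round grip, 21 mm in diameter, 18 mm high, with a nozzle 12 mm in diameter, 5 mm high on it; the grip's foot is 23 mm below this point. Moves with cap and bottle
- slim_tip (a point): the same point and axes on the slim round bottle (body 38 mm in diameter); same cap and neck. On all three, below the cap is a white collar 30 mm in diameter and 12 mm high that the shut cap's foot rests on (0.5 mm gap). A nozzle bears at most 55 N; neighbouring caps stand 80 mm apart
- wide_tip (a point): the same point and axes on the wide round bottle (body 60 mm in diameter); same cap and neck. All three bottles are held by rubber clips with 18 mm of play along their axis and start anywhere in it: pushed (about 1 N), a bottle first sinks to its ledge; pulled (about 7 N), it first rises until its shoulder meets the slotted rail round its neck; only then does the cap click over
- square_cap (a joint): travel of the square bottle's cap along its axis, relative to its bottle, m: 0 shut, 0.009 fully pulled open; shut at the start. A snap holds it at either end: about 10 N pulls it over the middle (7 N pushes it), it then jumps on to the other end by itself, against a hard stop
- slim_cap (a joint): the same for the slim round bottle's cap: 0 shut, 0.009 open; open at the start
- wide_cap (a joint): the same for the wide round bottle's cap: 0 shut, 0.009 open; open at the start
- jar_a: closed glass jar, 42 mm in diameter, 55 mm high, standing loose on the wire shelf; origin at the centre of its foot
- jar_b: closed glass jar, 48 mm in diameter, 48 mm high, standing loose on the wire shelf; origin at the centre of its foot
- tumbler: clear tumbler of pencils, 72 mm in diameter, 180 mm high with the pencils, loose on the bench; origin at the centre of its foot
- brayer: ink roller lying on the bench, roller 38 mm in diameter and 100 mm long, handle 105 mm, up to 40 mm high; origin under the middle of the roller
- tape: roll of paper tape lying flat on the bench, 96 mm in diameter, 24 mm high; origin at the centre of its foot
- ink_can: closed ink can on the bench, 100 mm in diameter, 65 mm high; origin at the centre of its foot

How it is judged (in metres and radians):
At the end, for the whole second after the job is handed in: The square bottle's cap is up within 2 mm of its open stop, the slim and the wide bottle's caps are down within 2 mm of shut, all at rest; jars, tumbler, brayer, tape and can stand where they stood (within 30 mm) (value of joint square_cap above 0.007 m and value of joint each of slim_cap, wide_cap below 0.002 m and velocity of joint square_cap between -0.02 and 0.02 m/s and velocity of joint slim_cap between -0.02 and 0.02 m/s and velocity of joint wide_cap between -0.02 and 0.02 m/s); the robot touches nothing.
It fails at once if a nozzle is rammed with more than 55 N (contact force between anything else and square_cap_c1 above 55 N or contact force between anything else and slim_cap_c1 above 55 N or contact force between anything else and wide_cap_c1 above 55 N).
It fails at once if a jar on the shelf is shifted more than 30 mm (distance of any of jar_a, jar_b from where it was at the start of the episode above 0.03 m).
It fails at once if something on the bench is shifted more than 30 mm (distance of any of tumbler, brayer, tape, ink_can from where it was at the start of the episode above 0.03 m).
It also fails if it takes over 56 s, if anything falls off the work surface, if the arm or the gripper's body presses on something with over 40 N, if the wrist force passes 120 N, or if a joint passes its speed limit or range.

## Robot

A 6-joint arm with a two-finger parallel gripper is mounted at the origin on the work surface. World frame = base frame: x ahead of the robot, y to its left, z up, the work surface at z = 0. Lengths are in m, angles in degrees, forces in N, time in s.
With the tool pointing down it reaches from about 0.3 to 0.75 m from the base axis. Payload 8.5 kg.
Tool frame: the origin (TCP) lies midway between the tips of the shut fingers; the grasp point (between the pads) lies 19 mm behind it (env.grasp_offset is the distance from the TCP to the grasp point, in m); z points along the fingers, y is the line along which they close (so a half turn about z gives the same grasp; the last joint's range is limited). The gripper opens to 85 mm and grips with 20 to 120 N. Pads are 22 mm wide; open, the fingers measure 114 mm over their backs; the gripper's body (76 mm by 85 mm) begins 54 mm behind the grasp point. The pads swing forward as they close: fully open they stand 13 mm farther back than shut.
Start: joints at [53.841, 21.807, 74.336, -0, 83.858, -12.336], TCP at [0.222, 0.503, 0.231] pointing down, gripper open.
Joint ranges: [-178.18, 178.18], [-50.72, 133.34], [12.68, 142.11], [-81.47, 261.47], [9.98, 163.14], [-165.26, 165.26]. Speed limits (degrees/s): [136.94, 136.94, 180, 180, 180, 180].

## Interface

Orientations are given as a 3x3 rotation matrix whose columns are the frame's x, y, z axes.
In Python, from rig import env gives the robot as it stands.
- The arm moves only by the tool servo_tool, never from a script. Its argument "deltas" is text: rows parted by semicolons, each of 7 numbers parted by spaces: the opening, from 0 (shut) to 1 (fully open), then the shift along the tool's x, y, z in mm, then the turn, a rotation vector about the tool's x, y, z in rad. A call has 1 to 8 rows; each row shifts and turns the commanded pose from where the row before left it, along the tool's axes as they then stand; what a row does not reach is not made up. A row lasts 1/12 s, in which the tool goes at most 41.7 mm and 7.16 degrees, less where a joint would pass 70% of its speed; a pose out of reach is approached as far as the arm can. A call is refused whole if a number of a shift passes 41.7 or a number of a turn 0.125, either way. A call with a gripper value outside its range is refused whole. The fingers move at their own pace and stop on an object; "newtons" is the grip in N (left out, the last holds). Time passes only in rows, so rows that do not move let the fingers close. It gives the time, the measured TCP pose, the force, the opening and the grip force at its end, in the units of the state.
- env.observe(): the state, without advancing time (a new reading comes with each control period).
- env.get_image(name): name is "scene" or "side" or "wrist"; returns a dict with "img" (384x512x3 uint8, red, green, blue), "depth" (384x512 float32, m along the optical axis (not along the pixel's ray), 0 where there is no reading), "camera_matrix" (3x3 intrinsics, pixels), "world_to_cam" (4x4, takes a point from world to camera coordinates). Camera axes: x right, y down, z forward; pixel columns grow to the right and rows downward; lengths in m; the calibration is good to about 2 mm. A picture is of the moment at which its call begins.
- env.close_job(): hands the job in; it is judged then, once.
Trained networks look in a picture, given as the dict that the camera call returned (one of the last four; its "shot" number tells which), for a name from the list of things; names that differ only in an ending like _2 or _b are one class to them, and where a whole thing is asked for, a point or a joint stands for the part that bears it (a point fixed in the world has none). Each returns a list of dicts, best first, with "conf" (0 to 1); they miss things now and then, are a little off and sometimes report something else, mostly with a low value. They report only what shows in the picture. A call takes as long as a camera call.
- env.spot_in(name, picture): "bbox" ([centre column, centre row, width, height] in pixels, round what is visible of it).
- env.spot_point(name, picture): "uv" ([column, row] in pixels: a listed point, or the origin of a listed thing).
The state is a dict: "time_s": time; "q": joint angles; "qvel": joint speeds; "joint_efforts": joint torques, N m; "position": TCP position; "tool_rot": TCP orientation; "ft_force": force on the tool from outside, world axes, zero at the start; "wrist_torque": the same for the moment, N m; "grip_width": finger opening in m; "gripper_force": force on a finger pad.
Only numpy, scipy, OpenCV 4.12 (cv2) and the standard library are available. Lean on these libraries where they do the work, as an engineer would, in place of code of your own. Each camera call takes 0.05 s, during which the arm holds its last target. There are 200 camera calls.

## Working session

There is one attempt and no reset: what is moved stays moved. The work goes in short steps, Python scripts to look and compute and a tool call to move; the robot and the scene stay as the last step left them, time stands still between calls to the robot, and variables do not carry over. Pictures are saved under pics/ and viewed, at most 10 in all, crops included, and the job is handed in when it is done.

Besides the shell and the picture viewer there is one more tool, called after ">>>" by a JSON object that holds its "fn" and its "kwargs", one argument or row to a line. servo_tool: Moves the arm, as the interface text tells. Its arguments: {"type":"object","properties":{"deltas":{"type":"string"},"newtons":{"type":"number"}},"required":["deltas"]}

```bash
mkdir -p pics; cat > h.py <<'E'
import numpy as np, cv2
from rig import env
def unproj(im,uv,d=None):
    K=im["camera_matrix"];T=np.linalg.inv(im["world_to_cam"])
    u,v=uv
    if d is None:
        p=im["depth"][int(v)-1:int(v)+2,int(u)-1:int(u)+2]; p=p[p>0]; d=np.median(p) if len(p) else 0
    c=np.array([(u-K[0,2])*d/K[0,0],(v-K[1,2])*d/K[1,1],d,1]);return (T@c)[:3]
def ray(im,uv):
    T=np.linalg.inv(im["world_to_cam"]);a=unproj(im,uv,1.0);o=T[:3,3];d=a-o;return o,d/np.linalg.norm(d)
def tri(rs):
    A=sum(np.eye(3)-np.outer(d,d) for o,d in rs);b=sum((np.eye(3)-np.outer(d,d))@o for o,d in rs);return np.linalg.solve(A,b)
E
python3 - <<'E'
from h import *
np.set_printoptions(precision=4,suppress=True)
ims={c:env.get_image(c) for c in("scene","side")}
cv2.imwrite("pics/a.png",cv2.resize(np.vstack([i["img"][...,::-1] for i in ims.values()]),(450,600)) if 0 else np.hstack([cv2.resize(i["img"][...,::-1],(400,300)) for i in ims.values()]))
cv2.imwrite("pics/s.png",cv2.resize(ims["scene"]["img"][...,::-1],(800,600)))
cv2.imwrite("pics/d.png",cv2.resize(ims["side"]["img"][...,::-1],(800,600)))
for n in["rack","shelf_rail","square_tip","slim_tip","wide_tip","jar_a","tumbler","brayer","tape","ink_can"]:
    R=[]
    for c,im in ims.items():
        for p in env.spot_point(n,im)[:2]:
            print(n,c,np.round(p["uv"],1),round(p["conf"],2),unproj(im,p["uv"]))
    	
print(env.observe())
E
```

```text
rack scene [256.3 258.5] 0.64 [0.6896 0.0035 0.1037]
shelf_rail scene [252.6 181.8] 0.59 [ 0.3096 -0.0327 -0.0027]
shelf_rail scene [225.6 205.3] 0.23 [ 0.5961 -0.0855  0.2071]
shelf_rail side [284.3 162.2] 0.57 [ 0.5947 -0.0042  0.2895]
square_tip scene [254.6 208.9] 0.53 [ 0.4285 -0.0179 -0.0037]
square_tip side [281.9 188.1] 0.47 [ 0.5914 -0.0142  0.1856]
square_tip side [234.6 160.2] 0.43 [0.4761 0.3511 0.0167]
slim_tip side [287.9 199. ] 0.55 [ 0.5953 -0.0881  0.2059]
slim_tip side [318.2 185.7] 0.26 [ 0.6681 -0.1476  0.3099]
wide_tip scene [255.7 258.5] 0.73 [0.69   0.0019 0.1042]
wide_tip scene [312.6 199.7] 0.52 [ 0.3766  0.1708 -0.0021]
wide_tip side [263.  155.9] 0.42 [0.5534 0.1457 0.1981]
jar_a scene [298.9 200.5] 0.71 [0.6593 0.1011 0.3157]
jar_a scene [201.5 210.9] 0.66 [ 0.7065 -0.1254  0.3142]
jar_a side [291.7 139.9] 0.79 [0.6342 0.0773 0.3134]
jar_a side [320.7 186. ] 0.5 [ 0.675  -0.1505  0.3105]
tumbler side [234.2 157.3] 0.85 [0.4748 0.3531 0.0305]
tumbler side [320.1 186.6] 0.17 [ 0.6731 -0.1514  0.3091]
brayer scene [131.  206.5] 0.85 [ 0.4713 -0.4089  0.0254]

[... 203 characters left out ...]
-0.2693  0.0616]
ink_can side [220.7 299.3] 0.71 [ 0.3506 -0.3355  0.0573]
ink_can side [288.2 196.5] 0.61 [ 0.611  -0.0317  0.161 ]
{'time_s': 1.1, 'q': array([ 53.8411,  21.8078,  74.3359,   0.0021,  83.8569, -12.3358]), 'qvel': array([-0.0366, -0.0835,  0.005 , -0.0118, -0.1043, -0.0535]), 'joint_efforts': array([  0.0034, -44.8314, -23.1473,  -0.0001,   0.0005,  -0.0001]), 'position': array([0.2221, 0.5031, 0.2313]), 'tool_rot': array([[-0.9148,  0.4039, -0.    ],
       [ 0.4039,  0.9148,  0.    ],
       [ 0.    , -0.    , -1.    ]]), 'ft_force': array([-0.1134,  0.456 , -0.4173]), 'wrist_torque': array([0.0111, 0.0131, 0.0511]), 'gripper_force': 0.0, 'grip_width': 0.08563845735640764}
```

View pictures.

View pics/s.png

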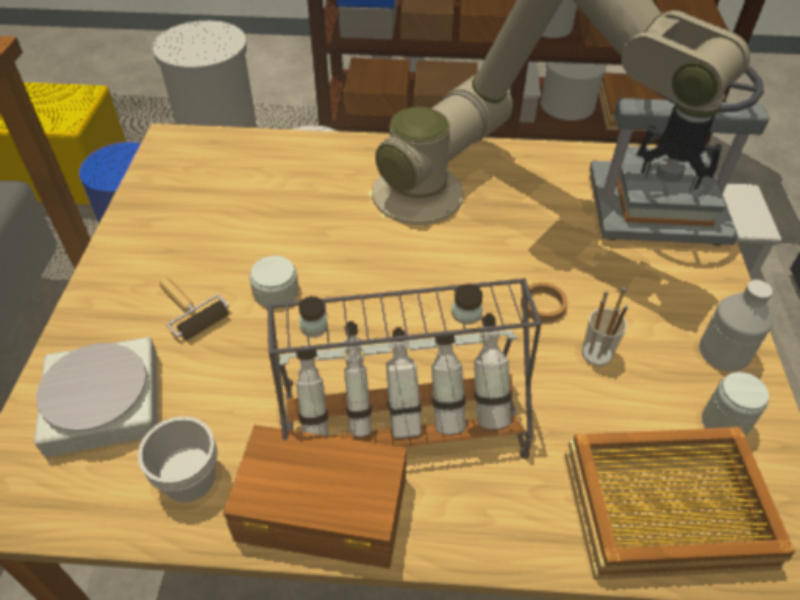

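View pics/d.png

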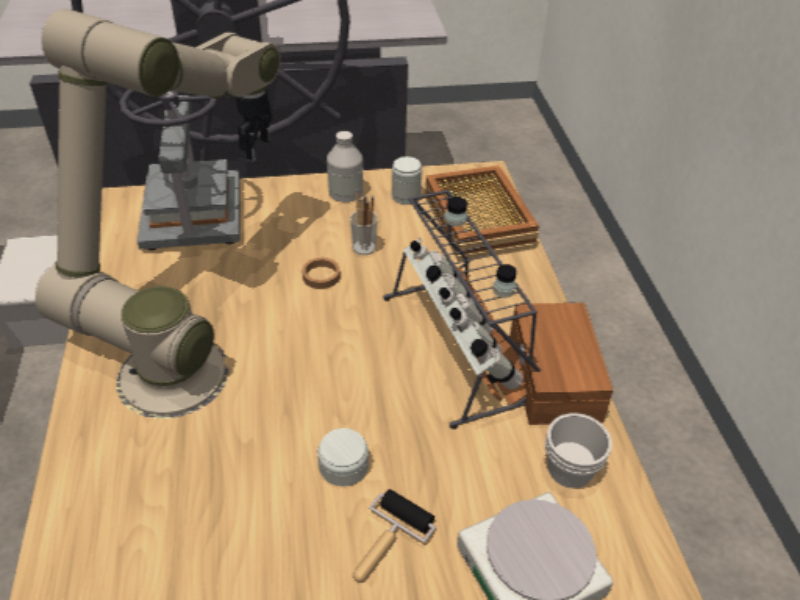

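The scene view runs from the rack's -y end (left) to +y: screw cap, slim (351,328), square (399,335), screw cap, wide (489,320). The side view agrees, with wide at (415,245) and slim at (456,314), so the rack is yawed by about 10°. I'll plan a standoff pose along the bottle axis for the wrist camera.

```bash
cat >> h.py <<'E'
from scipy.spatial.transform import Rotation as Ro
def rot(yaw,tilt=35):
    a=np.radians(yaw);t=np.radians(tilt)
    y=np.array([-np.sin(a),np.cos(a),0]);z=np.array([np.sin(t)*np.cos(a),np.sin(t)*np.sin(a),-np.cos(t)])
    return np.c_[np.cross(y,z),y,z]
def plan(p0,R0,p1,R1,n,g,dp=0):
    w=(Ro.from_matrix(R0.T@R1)).as_rotvec();p=np.array(p0);R=R0.copy();o=[]
    for k in range(1,n+1):
        tp=p0+(p1-p0)*k/n;tR=R0@Ro.from_rotvec(w*k/n).as_matrix()
        s=np.round(1000*R.T@(tp-p),dp);r=np.round(Ro.from_matrix(R.T@tR).as_rotvec(),3)
        o.append(f"{g} "+" ".join(f"{v:g}" for v in s)+" "+" ".join(f"{v:g}" for v in r))
        p=p+R@s/1000;R=R@Ro.from_rotvec(r).as_matrix()
    print("; ".join(o));return p,R
E
python3 - <<'E'
from h import *
s=env.observe();R=rot(10)
p,Rr=s["position"],s["tool_rot"]
p,Rr=plan(p,Rr,np.array([.30,.30,.36]),rot(5,12),8,0.5)
p,Rr=plan(p,Rr,np.array([.49,-.025,.335]),R,8,0.5)
print(p,Rr-R)
E
```

```text
0.5 -19 -19 -16 -0.007 -0.026 -0.063; 0.5 -18 -21 -16 -0.006 -0.025 -0.062; 0.5 -18 -21 -15 -0.007 -0.026 -0.063; 0.5 -16 -22 -15 -0.006 -0.025 -0.063; 0.5 -16 -24 -15 -0.007 -0.026 -0.062; 0.5 -14 -24 -15 -0.006 -0.026 -0.063; 0.5 -13 -25 -14 -0.007 -0.025 -0.063; 0.5 -12 -25 -15 -0.007 -0.026 -0.062
0.5 -19 -43 7 -0.004 -0.05 -0.01; 0.5 -18 -42 8 -0.005 -0.05 -0.01; 0.5 -18 -43 9 -0.004 -0.05 -0.01; 0.5 -16 -44 9 -0.004 -0.051 -0.01; 0.5 -16 -43 10 -0.005 -0.05 -0.011; 0.5 -14 -44 11 -0.004 -0.05 -0.01; 0.5 -14 -43 11 -0.004 -0.05 -0.01; 0.5 -12 -44 12 -0.005 -0.05 -0.01
[ 0.48972294 -0.02471773  0.33446744] [[-8.45650232e-05 -3.13284892e-04 -2.17215352e-04]
 [-1.84796255e-04 -5.53054125e-05  2.82333236e-04]
 [ 1.64824869e-04  1.62760171e-04 -1.15370739e-04]]
```

>>> {"fn": "servo_tool", "kwargs": {
  "deltas": "0.5 -19 -19 -16 -0.007 -0.026 -0.063; 0.5 -18 -21 -16 -0.006 -0.025 -0.062; 0.5 -18 -21 -15 -0.007 -0.026 -0.063; 0.5 -16 -22 -15 -0.006 -0.025 -0.063; 0.5 -16 -24 -15 -0.007 -0.026 -0.062; 0.5 -14 -24 -15 -0.006 -0.026 -0.063; 0.5 -13 -25 -14 -0.007 -0.025 -0.063; 0.5 -12 -25 -15 -0.007 -0.026 -0.062"
}}

```text
time_s: 1.77
position: [0.2998, 0.2989, 0.3611]
tool_rot: [[-0.974, -0.09, 0.208], [-0.089, 0.996, 0.019], [-0.209, -0.0, -0.978]]
ft_force: [0.9, 0.1, 1.8]
grip_width: 0.043
gripper_force: 0.0
```

>>> {"fn": "servo_tool", "kwargs": {
  "deltas": "0.5 -19 -38 7 -0.004 -0.05 -0.01; 0.5 -18 -38 8 -0.005 -0.05 -0.01; 0.5 -18 -38 9 -0.004 -0.05 -0.01; 0.5 -16 -38 9 -0.004 -0.051 -0.01; 0.5 -16 -38 10 -0.005 -0.05 -0.011; 0.5 -14 -38 11 -0.004 -0.05 -0.01; 0.5 -14 -38 11 -0.004 -0.05 -0.01; 0.5 -12 -38 12 -0.005 -0.05 -0.01"
}}

```text
time_s: 2.43
position: [0.4818, 0.0195, 0.3357]
tool_rot: [[-0.804, -0.173, 0.569], [-0.142, 0.985, 0.098], [-0.577, -0.002, -0.817]]
ft_force: [1.3, 1.3, 1.3]
grip_width: 0.0427
gripper_force: 0.0
```

>>> {"fn": "servo_tool", "kwargs": {
  "deltas": "0.5 0 -20 0 0 0 0; 0.5 0 -20 0 0 0 0; 0.5 0 0 0 0 0 0; 0.5 0 0 0 0 0 0"
}}

```text
time_s: 2.77
position: [0.4882, -0.0185, 0.3349]
tool_rot: [[-0.807, -0.172, 0.565], [-0.141, 0.985, 0.099], [-0.573, 0.001, -0.819]]
ft_force: [-0.1, 0.2, 0.7]
grip_width: 0.0426
gripper_force: 0.0
```

```bash
python3 - <<'E'
from h import *
np.set_printoptions(precision=4,suppress=True)
im=env.get_image("wrist");sd=env.get_image("side")
cv2.imwrite("pics/w1.png",cv2.resize(im["img"][...,::-1],(800,600)))
for n in["shelf_rail","square_tip","slim_tip","wide_tip"]:
  for c,i in(("w",im),("side",sd)):
    for p in env.spot_point(n,i)[:3]: print(n,c,np.round(p["uv"],1),round(p["conf"],2),unproj(i,p["uv"]))
s=env.observe();print(s["time_s"],s["position"],s["tool_rot"]-rot(10),s["ft_force"],s["q"])
E
```

```text
shelf_rail w [241.6 256.4] 0.76 [ 0.5958 -0.0093  0.2902]
shelf_rail side [284.5 163.9] 0.94 [ 0.5948 -0.0083  0.2858]
square_tip w [245.4 181.6] 0.75 [ 0.5929 -0.007   0.1944]
square_tip side [280.4 185.3] 0.43 [0.5954 0.0256 0.1614]
slim_tip w [177.3 185.5] 0.68 [ 0.5963 -0.0854  0.2086]
slim_tip side [287.  199.1] 0.63 [ 0.5926 -0.0875  0.2052]
wide_tip w [379.2 181.1] 0.58 [0.5571 0.1454 0.2015]
wide_tip side [205.6 178.7] 0.63 [ 0.3508  0.272  -0.    ]
wide_tip side [261.1 157.9] 0.47 [0.5561 0.1942 0.149 ]
3.2667 [ 0.4882 -0.0173  0.3351] [[ 0.0001 -0.001  -0.0001]
 [-0.0008 -0.0002  0.0006]
 [ 0.      0.     -0.    ]] [ 0.0005 -0.1554 -0.0251] [ -27.0485   -2.1585   95.0846   23.5269   60.0913 -134.0315]
```

View pics/w1.png

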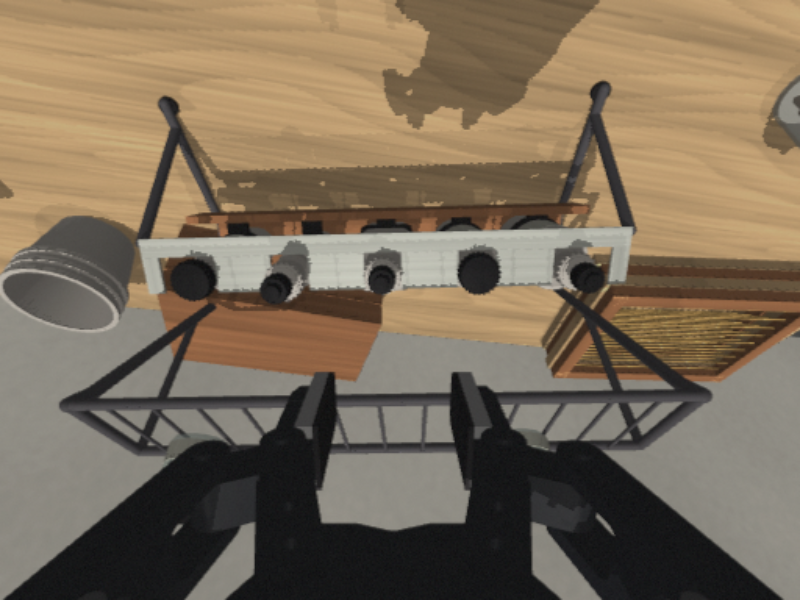

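```bash
python3 - <<'E'
from h import *
np.set_printoptions(precision=1,suppress=True)
im=env.get_image("wrist");s=env.observe()
K=im["camera_matrix"];T=np.linalg.inv(im["world_to_cam"])
print("cam in tool",1000*rot(10).T@(T[:3,3]-s["position"]), "z",rot(10).T@T[:3,2])
v,u=np.mgrid[:384,:512];d=im["depth"]
P=np.stack([(u-K[0,2])*d/K[0,0],(v-K[1,2])*d/K[1,1],d],-1)@T[:3,:3].T+T[:3,3]
# rail: points near z .29, front
c=np.array([unproj(im,(uu,256.5-0.00*uu)) for uu in(60,440)]);
m=(d>0)&(P[...,2]>.275)&(P[...,2]<.30)&(P[...,0]>.54)&(P[...,0]<.66)&(abs(P[...,1])<.2)&(v>245)&(v<262)
Q=P[m];yaw=None
A=np.c_[Q[:,1],np.ones(len(Q))];co=np.linalg.lstsq(A,Q[:,0],rcond=None)[0]
r=Q[:,0]-A@co;k=abs(r)<.008;co=np.linalg.lstsq(A[k],Q[k,0],rcond=None)[0]
yaw=np.degrees(np.arctan(-co[0]));print("yaw",yaw,k.sum(),"rail z",np.median(Q[k,2]),Q[k,1].min(),Q[k,1].max())
R=rot(yaw);rail=np.array([.5958,-.0093,.2902])
for n,uv in(("slim",(177.3,185.5)),("square",(245.4,181.6)),("wide",(379.2,181.1))):
    w=(abs(u-uv[0])<14)&(abs(v-uv[1])<14)&(d>0)&(d<np.median(d[int(uv[1])-1:int(uv[1])+2,int(uv[0])-1:int(uv[0])+2])+.05)
    L=1000*(P[w]-s["position"])@R; t=np.percentile(L[:,2],2)
    f=L[L[:,2]<t+4]
    print(n,"tool-frame uv pt",1000*(unproj(im,uv)-s["position"])@R,"top",t,"xy",f[:,:2].mean(0),f[:,:2].min(0),f[:,:2].max(0),len(f))
    p=env.spot_point(n+"_tip",im)
    for q in p[:1]: print(q["uv"],1000*(unproj(im,q["uv"])-s["position"])@R)
print("rail tool",1000*(rail-s["position"])@R)
E
```

```text
cam in tool [  79.9    0.1 -142.3] z [-0.3  0.   0.9]
yaw 11.749910255794642 2833 rail z 0.2897018150593112 -0.19986961375868326 0.19725099009568853
slim tool-frame uv pt [ -3.6 -87.5 157.2] top 155.59072279417794 xy [ -4.3 -92.6] [-10.3 -98.4] [  1.  -87.2] 87
[169.5, 186.8] [ -4.5 -96.2 155.7]
square tool-frame uv pt [ -5.5  -9.8 175.5] top 175.1001356119741 xy [ -4.2 -13.1] [-10.1 -18.9] [ 1.1 -5.4] 77
[244.2, 183.1] [ -7.3 -11.3 175.5]
wide tool-frame uv pt [ -5.8 146.8 167. ] top 166.51196368921555 xy [ -4. 146.] [ -9.5 140.5] [  1.2 152.8] 89
[382.3, 179.4] [ -3.9 150.2 167.3]
rail tool [-61.9 -14.   98.2]
```

```bash
python3 - <<'E'
from h import *
s=env.observe();R=rot(11.75);p0=s["position"]
np.save("p0.npy",p0)
t=lambda x,y,z:p0+R@np.array([x,y,z])/1000
p,r=plan(p0,s["tool_rot"],t(-4.2,-13.1,130),R,6,0.5,1)
p,r=plan(p,r,t(-4.2,-13.1,196),R,4,0.5,1)
E
```

```text
0.5 -0.8 -1.8 21.7 -0.003 -0 -0.004; 0.5 -0.7 -1.9 21.7 -0.003 -0 -0.004; 0.5 -0.7 -1.9 21.7 -0.003 -0 -0.004; 0.5 -0.8 -2 21.7 -0.002 -0 -0.005; 0.5 -0.7 -2 21.6 -0.003 -0 -0.004; 0.5 -0.7 -2.1 21.7 -0.003 -0 -0.004
0.5 -0 -0 16.5 -0 -0 0; 0.5 -0 -0 16.5 -0 -0 0; 0.5 -0 -0 16.5 -0 -0 0; 0.5 -0 -0 16.5 -0 -0 0
```

>>> {"fn": "servo_tool", "kwargs": {
  "deltas": "0.5 -0.8 -1.8 21.7 -0.003 0 -0.004; 0.5 -0.7 -1.9 21.7 -0.003 0 -0.004; 0.5 -0.7 -1.9 21.7 -0.003 0 -0.004; 0.5 -0.8 -2 21.7 -0.002 0 -0.005; 0.5 -0.7 -2 21.6 -0.003 0 -0.004; 0.5 -0.7 -2.1 21.7 -0.003 0 -0.004; 0.5 0 0 0 0 0 0; 0.5 0 0 0 0 0 0"
}}

```text
time_s: 4.13
position: [0.5671, -0.0145, 0.2303]
tool_rot: [[-0.803, -0.204, 0.56], [-0.167, 0.979, 0.117], [-0.572, 0.001, -0.82]]
ft_force: [0.4, -1.0, 0.7]
grip_width: 0.0429
gripper_force: 0.0
```

```bash
python3 - <<'E'
from h import *
np.set_printoptions(precision=1,suppress=True)
s=env.observe();p0=np.load("p0.npy");R=rot(11.75)
print(1000*(s["position"]-p0)@R,np.degrees(Ro.from_matrix(s["tool_rot"].T@R).as_rotvec()),s["ft_force"],s["time_s"])
im=env.get_image("wrist");cv2.imwrite("pics/w2.png",cv2.resize(im["img"][...,::-1],(800,600)))
E
```

```text
[ -3.8 -13.  130.4] [ 0.  -0.1 -0. ] [ 0.4 -1.   0.7] 4.1333
```

View pics/w2.png

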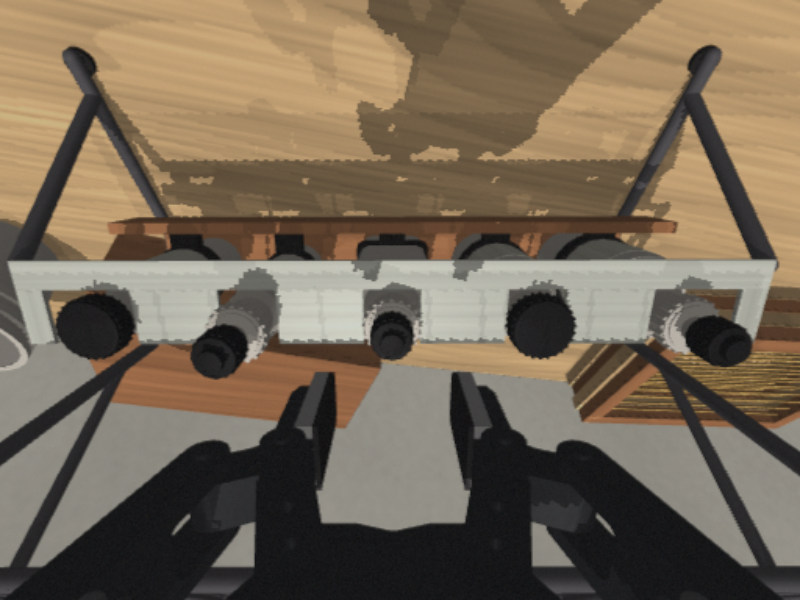

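The square cap's nozzle, at about (393,343), is centred between the pads (x≈393), and slim's is at (213,358). I'll go in and grip.

>>> {"fn": "servo_tool", "kwargs": {
  "deltas": "0.5 0 0 16.5 0 0 0; 0.5 0 0 16.5 0 0 0; 0.5 0 0 16.5 0 0 0; 0.5 0 0 15.5 0 0 0; 0.5 0 0 0 0 0 0; 0.5 0 0 0 0 0 0"
}}

```text
time_s: 4.68
position: [0.6036, -0.007, 0.1787]
tool_rot: [[-0.802, -0.204, 0.562], [-0.167, 0.979, 0.117], [-0.574, -0.001, -0.819]]
ft_force: [0.4, -1.1, -0.3]
grip_width: 0.0429
gripper_force: 0.0
```

>>> {"fn": "servo_tool", "kwargs": {
  "deltas": "0.2 0 0 0 0 0 0; 0.1 0 0 0 0 0 0; 0.1 0 0 0 0 0 0; 0.1 0 0 0 0 0 0; 0.1 0 0 0 0 0 0; 0.1 0 0 0 0 0 0",
  "newtons": 60
}}

```text
time_s: 5.18
position: [0.6041, -0.0071, 0.1784]
tool_rot: [[-0.801, -0.203, 0.563], [-0.167, 0.979, 0.116], [-0.575, -0.001, -0.818]]
ft_force: [2.9, 1.8, 3.0]
grip_width: 0.0185
gripper_force: 58.7
```

```bash
cat >> h.py <<'E'
def st():
    np.set_printoptions(precision=2,suppress=True)
    s=env.observe();R=rot(11.75)
    print("toolpos",1000*(s["position"]-np.load("p0.npy"))@R,"F(tool)",s["ft_force"]@R,"w",s["grip_width"],s["gripper_force"],s["time_s"],s["q"])
E
python3 - <<'E'
from h import *
st()
im=env.get_image("wrist");cv2.imwrite("pics/w3.png",cv2.resize(im["img"][...,::-1],(800,600)))
E
```

```text
toolpos [ -4.87 -13.29 194.59] F(tool) [-4.35  1.19 -0.67] w 0.018484679660965862 58.699159026145935 5.1833 [ -19.38   19.23   97.14   29.94   36.43 -141.18]
```

View pics/w3.png

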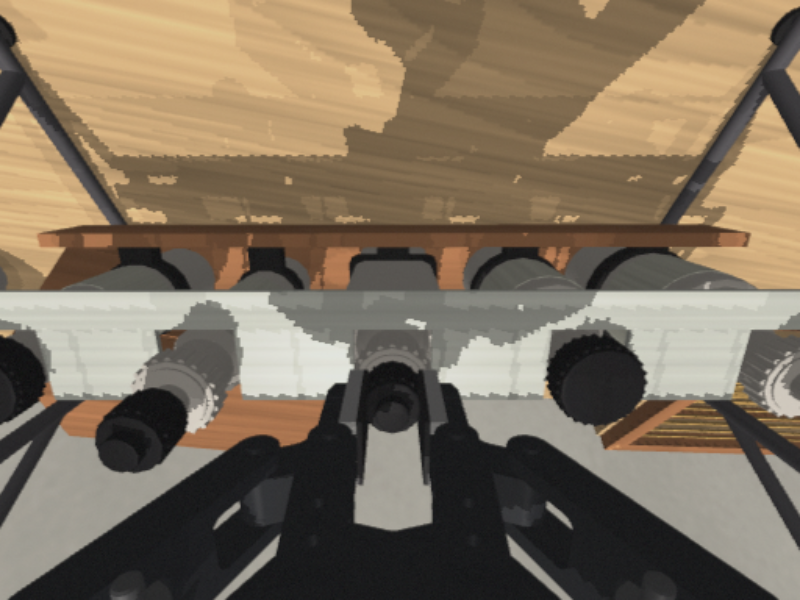

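The pads hold the ribbed grip, with the cap at about (393,395). Now I'll pull gently.

>>> {"fn": "servo_tool", "kwargs": {
  "deltas": "0.1 0 0 -2 0 0 0; 0.1 0 0 -2 0 0 0; 0.1 0 0 -2 0 0 0; 0.1 0 0 -2 0 0 0"
}}

```text
time_s: 5.57
position: [0.5999, -0.008, 0.1845]
tool_rot: [[-0.801, -0.203, 0.562], [-0.167, 0.979, 0.116], [-0.574, -0.0, -0.819]]
ft_force: [8.4, 2.7, -2.4]
grip_width: 0.0179
gripper_force: 58.8
```

```bash
python3 -c "
from h import *
st()"
```

```text
toolpos [ -4.81 -13.31 187.15] F(tool) [-5.82  0.89  6.99] w 0.01792498790291854 58.79708111286163 5.5667 [ -19.68   18.39   97.22   29.61   37.25 -140.91]
```

>>> {"fn": "servo_tool", "kwargs": {
  "deltas": "0.1 0 0 -2 0 0 0; 0.1 0 0 -2 0 0 0; 0.1 0 0 -2 0 0 0; 0.1 0 0 -2 0 0 0"
}}

```text
time_s: 5.9
position: [0.5954, -0.0089, 0.191]
tool_rot: [[-0.801, -0.203, 0.562], [-0.167, 0.979, 0.116], [-0.574, -0.0, -0.819]]
ft_force: [7.6, 2.7, -2.0]
grip_width: 0.0184
gripper_force: 58.8
```

```bash
python3 -c "
from h import *
st()"
```

```text
toolpos [ -4.78 -13.32 179.15] F(tool) [-5.41  1.12  6.22] w 0.018406394647126987 58.794960379600525 5.9 [ -20.     17.49   97.3    29.27   38.11 -140.65]
```

>>> {"fn": "servo_tool", "kwargs": {
  "deltas": "0.1 0 0 -2 0 0 0; 0.1 0 0 -1 0 0 0; 0.1 0 0 -1 0 0 0"
}}

```text
time_s: 6.15
position: [0.5932, -0.0094, 0.1942]
tool_rot: [[-0.801, -0.203, 0.562], [-0.167, 0.979, 0.116], [-0.574, -0.0, -0.819]]
ft_force: [7.6, 2.7, -3.5]
grip_width: 0.0182
gripper_force: 59.4
```

>>> {"fn": "servo_tool", "kwargs": {
  "deltas": "0.1 0 0 -1 0 0 0; 0.1 0 0 -1 0 0 0; 0.1 0 0 0 0 0 0"
}}

```text
time_s: 6.4
position: [0.5919, -0.0096, 0.1962]
tool_rot: [[-0.801, -0.203, 0.563], [-0.167, 0.979, 0.116], [-0.574, -0.001, -0.819]]
ft_force: [3.8, 3.1, 1.9]
grip_width: 0.0185
gripper_force: 60.0
```

>>> {"fn": "servo_tool", "kwargs": {
  "deltas": "0.1 0 0 -1 0 0 0; 0.1 0 0 -1 0 0 0; 0.1 0 0 0 0 0 0"
}}

```text
time_s: 6.65
position: [0.5907, -0.0099, 0.1979]
tool_rot: [[-0.801, -0.203, 0.563], [-0.167, 0.979, 0.116], [-0.574, -0.001, -0.819]]
ft_force: [4.7, 2.6, 3.2]
grip_width: 0.0179
gripper_force: 61.5
```

```bash
python3 -c "
from h import *
st()"
```

```text
toolpos [ -4.77 -13.3  170.79] F(tool) [-6.    1.54  0.33] w 0.01791868859225254 61.504976749420166 6.65 [ -20.33   16.54   97.37   28.93   39.01 -140.4 ]
```

>>> {"fn": "servo_tool", "kwargs": {
  "deltas": "0.1 0 0 -1 0 0 0; 0.1 0 0 -1 0 0 0; 0.1 0 0 -1 0 0 0; 0.1 0 0 -1 0 0 0"
}}

```text
time_s: 6.98
position: [0.5889, -0.0103, 0.2001]
tool_rot: [[-0.802, -0.203, 0.562], [-0.166, 0.979, 0.117], [-0.574, 0.0, -0.819]]
ft_force: [27.2, 5.9, -19.8]
grip_width: 0.0179
gripper_force: 59.1
```

```bash
python3 - <<'E'
from h import *
st()
im=env.get_image("wrist");cv2.imwrite("pics/w4.png",cv2.resize(im["img"][230:330,140:360,::-1],(792,360)))
E
```

```text
toolpos [ -4.55 -13.31 167.91] F(tool) [-11.41   0.22  32.2 ] w 0.017885147918470175 59.102134108543396 6.9833 [ -20.46   16.22   97.38   28.82   39.38 -140.28]
```

View pics/w4.png

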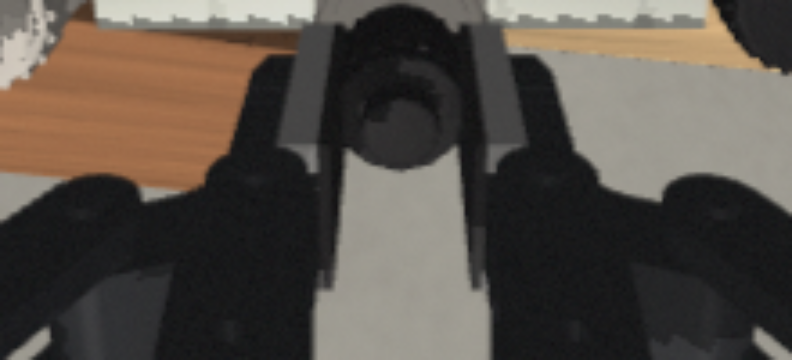

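The force fell to zero at the click, then rose to 32 N against the hard stop, and the cap is still between the pads in the view. I'll ease off, release and retreat.

>>> {"fn": "servo_tool", "kwargs": {
  "deltas": "0.1 0 0 1 0 0 0; 0.45 0 0 0 0 0 0; 0.45 0 0 0 0 0 0; 0.45 0 0 0 0 0 0; 0.45 0 0 0 0 0 0"
}}

```text
time_s: 7.45
position: [0.5881, -0.0102, 0.1995]
tool_rot: [[-0.803, -0.204, 0.561], [-0.167, 0.979, 0.117], [-0.573, 0.0, -0.82]]
ft_force: [0.3, -0.8, 0.1]
grip_width: 0.0387
gripper_force: 0.0
```

>>> {"fn": "servo_tool", "kwargs": {
  "deltas": "0.45 0 0 -10 0 0 0; 0.45 0 0 -20 0 0 0; 0.45 0 0 -25 0 0 0; 0.2 0 0 -25 0 0 0; 0 0 0 -20 0 0 0; 0 0 0 0 0 0 0; 0 0 0 0 0 0 0; 0 0 0 0 0 0 0"
}}

```text
time_s: 8.12
position: [0.5322, -0.0218, 0.2811]
tool_rot: [[-0.803, -0.203, 0.561], [-0.167, 0.979, 0.117], [-0.573, 0.0, -0.82]]
ft_force: [0.4, -0.1, -1.3]
grip_width: 0.0
gripper_force: 0.0
```

```bash
python3 - <<'E'
from h import *
st()
im=env.get_image("wrist");s=env.observe();R=rot(11.75);p0=np.load("p0.npy")
cv2.imwrite("pics/w5.png",cv2.resize(im["img"][...,::-1],(800,600)))
K=im["camera_matrix"];T=np.linalg.inv(im["world_to_cam"])
v,u=np.mgrid[:384,:512];d=im["depth"]
P=1000*((np.stack([(u-K[0,2])*d/K[0,0],(v-K[1,2])*d/K[1,1],d],-1)@T[:3,:3].T+T[:3,3])-p0)@R
for n,y in(("slim",-92.6),("square",-13.1),("wide",146.5)):
    w=(d>0)&(abs(P[...,0]+4)<13)&(abs(P[...,1]-y)<13)&(P[...,2]>125)
    L=P[w];t=np.percentile(L[:,2],3);f=L[L[:,2]<t+4];h=np.histogram(L[:,2],np.arange(t-2,t+44,2))[0]
    print(n,"top",t,f.mean(0),h)
E
```

```text
toolpos [ -3.71 -13.02  68.37] F(tool) [ 0.41 -0.15  1.3 ] w 9.079429911153205e-06 0.0 8.1167 [ -25.08    5.44   96.36   25.85   51.95 -138.16]
slim top 156.1140313898633 [ -4.21 -92.6  156.93] [ 31 102  19 185  64  30  18  17  20  22  18  10   1   0   0   0 109 157
  21  10  11  10]
square top 150.25936372721108 [ -4.25 -13.29 151.  ] [ 28  99  13 161 101  19  19  18  15   9  17   8   0   0   0   2  69 161
  24   6   6   6]
wide top 166.93934395888945 [ -4.09 145.59 167.79] [ 32  94  22 152  70  47  28  34  26  28  25  17   7   0   0   5 104 187
  27  16   9  15]
```

View pics/w5.png

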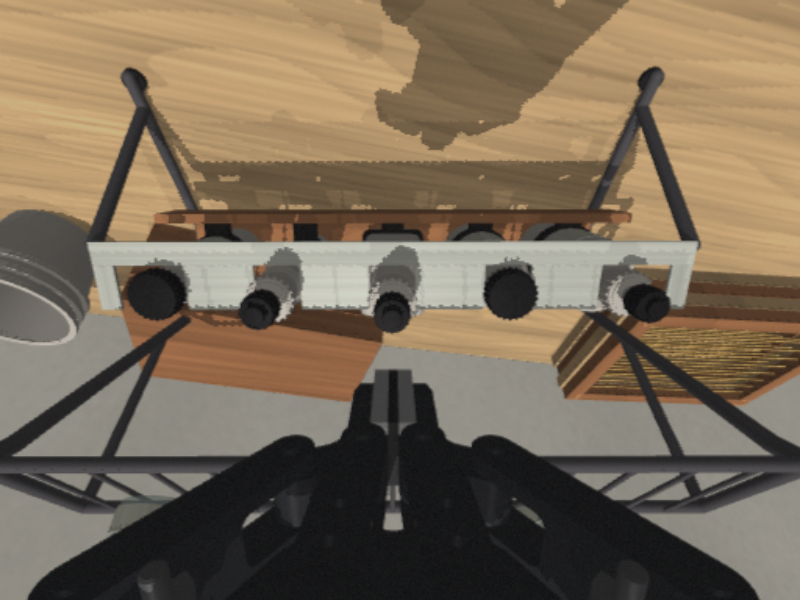

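The square's cap stands up like the other two: the histograms show the same 32 mm drop from tip to collar, and the nozzle is at (392,322). Next is slim, with the fingers shut.

>>> {"fn": "servo_tool", "kwargs": {
  "deltas": "0 -0.4 -20 0 0 0 0; 0 0 -20 0 0 0 0; 0 0 -20 10 0 0 0; 0 0 -19.6 20 0 0 0; 0 0 0 25 0 0 0; 0 0 0 20 0 0 0; 0 0 0 0 0 0 0; 0 0 0 0 0 0 0"
}}

```text
time_s: 8.83
position: [0.591, -0.0905, 0.2189]
tool_rot: [[-0.804, -0.205, 0.559], [-0.167, 0.979, 0.119], [-0.571, 0.002, -0.821]]
ft_force: [-0.1, 0.5, 0.1]
grip_width: 0.0
gripper_force: 0.0
```

```bash
python3 -c "
from h import *
st()"
```

```text
toolpos [ -3.68 -92.25 144.29] F(tool) [-0.03  0.48 -0.08] w 4.6502526873615127e-05 0.0 8.8333 [ -29.84   16.46   93.17   31.15   47.41 -148.32]
```

>>> {"fn": "servo_tool", "kwargs": {
  "deltas": "0 -0.5 0 5 0 0 0; 0 0 0 5 0 0 0; 0 0 0 2 0 0 0; 0 0 0 2 0 0 0; 0 0 0 2 0 0 0"
}}

```text
time_s: 9.25
position: [0.6005, -0.0889, 0.2081]
tool_rot: [[-0.802, -0.204, 0.562], [-0.167, 0.979, 0.116], [-0.574, -0.001, -0.819]]
ft_force: [-0.9, 1.4, 1.3]
grip_width: 0.0001
gripper_force: 0.4
```

>>> {"fn": "servo_tool", "kwargs": {
  "deltas": "0 0 0 1.5 0 0 0; 0 0 0 1.5 0 0 0; 0 0 0 1.5 0 0 0"
}}

```text
time_s: 9.5
position: [0.6031, -0.0884, 0.2042]
tool_rot: [[-0.802, -0.204, 0.562], [-0.167, 0.979, 0.117], [-0.574, -0.0, -0.819]]
ft_force: [-0.3, 0.7, 1.0]
grip_width: 0.0002
gripper_force: 0.4
```

>>> {"fn": "servo_tool", "kwargs": {
  "deltas": "0 0 0 1.5 0 0 0; 0 0 0 1.5 0 0 0; 0 0 0 1.5 0 0 0"
}}

```text
time_s: 9.75
position: [0.6056, -0.0879, 0.2003]
tool_rot: [[-0.802, -0.204, 0.562], [-0.167, 0.979, 0.117], [-0.574, -0.0, -0.819]]
ft_force: [0.6, 0.8, 0.9]
grip_width: 0.0001
gripper_force: 0.4
```

```bash
python3 -c "
from h import *
st()"
```

```text
toolpos [ -5.19 -92.76 168.07] F(tool) [-1.1   0.71 -0.32] w 6.691626646770753e-05 0.40973782539367676 9.75 [ -28.64   18.95   93.04   31.93   44.61 -148.81]
```

>>> {"fn": "servo_tool", "kwargs": {
  "deltas": "0 0.3 0 1 0 0 0; 0 0.3 0 1 0 0 0; 0 0 0 1 0 0 0"
}}

```text
time_s: 10.0
position: [0.6069, -0.0877, 0.1983]
tool_rot: [[-0.801, -0.204, 0.563], [-0.167, 0.979, 0.116], [-0.575, -0.001, -0.818]]
ft_force: [-3.0, 1.8, 6.3]
grip_width: 0.0
gripper_force: 3.0
```

>>> {"fn": "servo_tool", "kwargs": {
  "deltas": "0 0 0 1 0 0 0; 0 0 0 1 0 0 0; 0 0 0 1 0 0 0"
}}

```text
time_s: 10.25
position: [0.6084, -0.0874, 0.195]
tool_rot: [[-0.802, -0.204, 0.561], [-0.167, 0.979, 0.116], [-0.573, -0.0, -0.819]]
ft_force: [0.3, 0.3, 0.2]
grip_width: 0.0005
gripper_force: 0.0
```

>>> {"fn": "servo_tool", "kwargs": {
  "deltas": "0 0 0 1 0 0 0; 0 0 0 1 0 0 0"
}}

```text
time_s: 10.42
position: [0.6094, -0.0871, 0.193]
tool_rot: [[-0.803, -0.204, 0.561], [-0.167, 0.979, 0.117], [-0.573, 0.0, -0.82]]
ft_force: [-0.4, 0.2, 0.2]
grip_width: -0.0003
gripper_force: 0.0
```

```bash
python3 -c "
from h import *
st()"
```

```text
toolpos [ -4.15 -92.75 176.31] F(tool) [ 0.16  0.28 -0.33] w -0.00027024979738483223 0.0 10.4167 [ -28.33   19.8    93.11   32.26   43.71 -149.11]
```

Slim clicked: the force peaked at about 7 N, then went free. I'll retreat and move across to the wide bottle.

>>> {"fn": "servo_tool", "kwargs": {
  "deltas": "0 0 0 -20 0 0 0; 0 0 0 -30 0 0 0; 0 0 0 -30 0 0 0; 0 0 10 -20 0 0 0; 0 0 28 0 0 0 0; 0 0 30 0 0 0 0; 0 0 30 0 0 0 0; 0 0 30 0 0 0 0"
}}

```text
time_s: 11.08
position: [0.5267, 0.0275, 0.2753]
tool_rot: [[-0.802, -0.203, 0.562], [-0.166, 0.979, 0.116], [-0.573, -0.0, -0.819]]
ft_force: [0.6, -0.7, 0.2]
grip_width: -0.0
gripper_force: 0.0
```

>>> {"fn": "servo_tool", "kwargs": {
  "deltas": "0 0 30 0 0 0 0; 0 0 30 0 0 0 0; 0 0 30 0 0 0 0; 0 0 20 0 0 0 0; 0 0 0 0 0 0 0; 0 0 0 0 0 0 0; 0 0 0 0 0 0 0"
}}

```text
time_s: 11.67
position: [0.5051, 0.1339, 0.2752]
tool_rot: [[-0.802, -0.204, 0.561], [-0.167, 0.979, 0.116], [-0.573, -0.0, -0.819]]
ft_force: [0.4, 1.4, 0.1]
grip_width: 0.0001
gripper_force: 0.0
```

```bash
python3 -c "
from h import *
st();print(np.degrees(Ro.from_matrix(env.observe()['tool_rot'].T@rot(11.75)).as_rotvec()))"
```

```text
toolpos [ -4.47 144.92  76.18] F(tool) [-0.57  1.31  0.33] w 5.3710114637004925e-05 0.0 11.6667 [  -2.17    4.05   99.02   11.56   43.33 -109.96]
[-0.02 -0.02  0.02]
```

Touch is expected at z≈167, which is 91 mm ahead.

>>> {"fn": "servo_tool", "kwargs": {
  "deltas": "0 0 1 20 0 0 0; 0 0 0 30 0 0 0; 0 0 0 20 0 0 0; 0 0 0 10 0 0 0; 0 0 0 5 0 0 0; 0 0 0 2 0 0 0; 0 0 0 2 0 0 0; 0 0 0 2 0 0 0"
}}

```text
time_s: 12.33
position: [0.5559, 0.1456, 0.2017]
tool_rot: [[-0.801, -0.203, 0.563], [-0.167, 0.979, 0.116], [-0.575, -0.001, -0.818]]
ft_force: [-1.0, 0.4, 0.5]
grip_width: -0.0002
gripper_force: 0.0
```

>>> {"fn": "servo_tool", "kwargs": {
  "deltas": "0 0 0 1 0 0 0; 0 0 0 1 0 0 0; 0 0 0 1 0 0 0"
}}

```text
time_s: 12.58
position: [0.5575, 0.1461, 0.1993]
tool_rot: [[-0.801, -0.204, 0.563], [-0.167, 0.979, 0.116], [-0.575, -0.001, -0.818]]
ft_force: [-4.4, -1.9, 5.7]
grip_width: 0.0002
gripper_force: 3.8
```

>>> {"fn": "servo_tool", "kwargs": {
  "deltas": "0 0 0 1 0 0 0; 0 0 0 1 0 0 0; 0 0 0 1 0 0 0"
}}

```text
time_s: 12.83
position: [0.5593, 0.1466, 0.1964]
tool_rot: [[-0.801, -0.204, 0.562], [-0.167, 0.979, 0.117], [-0.574, -0.0, -0.819]]
ft_force: [-0.2, -0.4, 1.6]
grip_width: -0.0
gripper_force: 0.5
```

```bash
python3 -c "
from h import *
st()"
```

```text
toolpos [ -4.89 146.25 172.68] F(tool) [-0.69 -0.31 -1.5 ] w -1.936102282887986e-05 0.5497172847390175 12.8333 [  -0.13   15.08   99.9    13.15   31.21 -111.09]
```

>>> {"fn": "servo_tool", "kwargs": {
  "deltas": "0 0 0 1 0 0 0; 0 0 0 1 0 0 0; 0 0 0 1 0 0 0"
}}

```text
time_s: 13.08
position: [0.5608, 0.147, 0.193]
tool_rot: [[-0.802, -0.204, 0.561], [-0.167, 0.979, 0.117], [-0.573, -0.0, -0.82]]
ft_force: [-0.7, -0.3, -0.5]
grip_width: 0.0
gripper_force: 0.0
```

```bash
python3 -c "
from h import *
st()"
```

```text
toolpos [ -4.22 146.34 176.29] F(tool) [ 0.86 -0.17 -0.02] w 1.917457031494767e-05 0.0 13.0833 [  -0.08   15.5    99.91   13.22   30.88 -111.15]
```

>>> {"fn": "servo_tool", "kwargs": {
  "deltas": "0 0 0 1 0 0 0; 0 0 0 1 0 0 0"
}}

```text
time_s: 13.25
position: [0.5618, 0.1471, 0.192]
tool_rot: [[-0.802, -0.204, 0.561], [-0.167, 0.979, 0.117], [-0.573, -0.0, -0.819]]
ft_force: [-15.1, -3.8, 16.2]
grip_width: -0.0
gripper_force: 10.6
```

```bash
python3 -c "
from h import *
st()"
```

```text
toolpos [ -4.4  146.32 177.74] F(tool) [  3.43  -0.7  -22.17] w -1.0633664692873889e-05 10.613825858645214 13.25 [  -0.05   15.67   99.89   13.26   30.7  -111.19]
```

At 22 N on the hard stop, wide is home. I'll retreat and verify all three.

>>> {"fn": "servo_tool", "kwargs": {
  "deltas": "0 0 0 -20 0 0 0; 0 0 0 -30 0 0 0; 0 0 -20 -30 0 0 0; 0 0 -35 -20 0 0 0; 0 0 -35 -10 0 0 0; 0 0 -30 0 0 0 0; 0 0 0 0 0 0 0; 0 0 0 0 0 0 0"
}}

```text
time_s: 13.92
position: [0.5248, 0.0153, 0.2818]
tool_rot: [[-0.803, -0.201, 0.562], [-0.164, 0.98, 0.115], [-0.573, 0.0, -0.819]]
ft_force: [-0.3, 0.9, 0.3]
grip_width: 0.0001
gripper_force: 0.0
```

```bash
python3 - <<'E'
from h import *
st()
im=env.get_image("wrist");s=env.observe();R=rot(11.75);p0=np.load("p0.npy")
cv2.imwrite("pics/w6.png",cv2.resize(im["img"][...,::-1],(800,600)))
K=im["camera_matrix"];T=np.linalg.inv(im["world_to_cam"])
v,u=np.mgrid[:384,:512];d=im["depth"]
P=1000*((np.stack([(u-K[0,2])*d/K[0,0],(v-K[1,2])*d/K[1,1],d],-1)@T[:3,:3].T+T[:3,3])-p0)@R
for n,y in(("slim",-92.6),("square",-13.1),("wide",146.5)):
    w=(d>0)&(abs(P[...,0]+4)<13)&(abs(P[...,1]-y)<13)&(P[...,2]>125)
    L=P[w];t=np.percentile(L[:,2],3);h=np.histogram(L[:,2],np.arange(t-2,t+44,2))[0]
    print(n,"top",t,h)
E
```

```text
toolpos [-4.29 24.79 68.04] F(tool) [-0.05  0.94 -0.32] w 0.00014602252029605317 0.0 13.9167 [ -20.14    4.25   97.63   23.24   49.77 -132.35]
slim top 177.57020188087705 [ 25  83  18 140  68  37  18  21  21  20  16  19 115  73  13  13   9  10
   3   0   0   4]
square top 150.4146687032645 [ 29 105  12 192  68  26  19  14  16  21  13   9   1   0   0   1  84 153
  26   8   4   8]
wide top 177.263796126944 [ 25  87  13 149  70  32  23  17  20  22  20  24 117  64  14  11  12   9
   6   0   0   5]
```

View pics/w6.png

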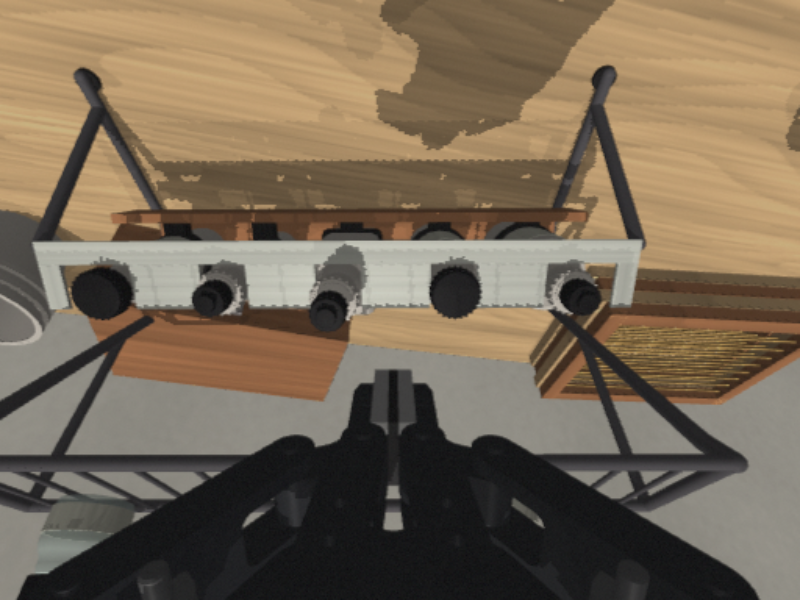

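The slim (212,297) and wide (580,295) caps sit shut, with the collar about 23 mm below the tip. The square cap (328,312) is up, with the collar about 32 mm below. The robot is clear, so I'll hand in.

```bash
python3 -c "
from rig import env
print(env.close_job())"
```

```text
the job is handed in; nothing more can be done
None
```

The square cap is pulled up to its open stop, the slim and wide caps are clicked shut, and the job is handed in at about 14 s; the interface returned no verdict, and I did not re-measure the jars and bench items at the end.

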